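# Load the revolving jar stand and leave the jars that do not belong

## Robot

A 6-joint arm with a two-finger parallel gripper is mounted at the origin on a cart in front of the work surface, level with it; the furniture and walls round the work are solid. World frame = base frame: x ahead of the robot, y to its left, z up, the work surface at z = 0. Lengths are in m, angles in rad, forces in N, time in s.
With the tool pointing down it reaches from about 0.35 to 0.775 m from the base axis. Payload 7.3 kg.
Tool frame: the origin (TCP) lies between the finger pads; the fingertips stand ahead of it and the grasp point (between the pads) lies 6 mm ahead of it (robot.tip_extent is the x of the fingertips in the tool frame, in m); x points along the fingers, z is the direction in which the jaws open and shut, and the axes are right-handed (so a half turn about x gives the same grasp; the last joint's range is limited). The gripper opens to 92 mm and grips with 3 to 60 N. Pads are 19 mm wide; open, the fingers measure 130 mm over their backs; the gripper's body (75 mm by 190 mm) begins 47 mm behind the grasp point.
Start: joints at [-1.46, 0.342, 1.524, -0, 1.275, -0.146], TCP at [0.133, -0.508, 0.252] pointing down, gripper open.
Joint ranges: [-2.53, 2.53], [-0.77, 2.02], [0.04, 2.7], [-1, 4.14], [0.28, 2.66], [-3.11, 3.11]. Speed limits (rad/s): [2.57, 2.57, 3.14, 3.14, 3.14, 3.14].

## Interface

Orientations are given as [roll, pitch, yaw] about the fixed x, y, z axes, in that order (R = Rz(yaw) Ry(pitch) Rx(roll)).
In Python, from cell import robot gives the robot as it stands. The module is installed in compiled form; this text tells all that it offers.
- The arm moves only by the shell command python3 -m creep 'ROWS' [FORCE]. ROWS is JSON, a list of rows, each an object with "translation": the shift along the tool's x, y, z in m, a list of three; "twist": the turn, a rotation vector about the tool's x, y, z in rad, a list of three; "hand": the opening in per cent of the stroke, from 0 (shut) to 100 (fully open). A call has 1 to 5 rows; each row is the pose to reach, as a shift and turn from the pose measured when the call began, along the tool's axes at that moment; what a row does not reach only later rows make up. A row lasts 1/10 s, in which the tool goes at most 50 mm and 8.59 degrees, less where a joint would pass 70% of its speed; a pose out of reach is approached as far as the arm can. A call with a gripper value outside its range is refused whole. The fingers move at their own pace and stop on an object; FORCE is the grip in N (left out, the last holds). Time passes only in rows, so rows that repeat a pose let the fingers close. It gives the time, the measured TCP pose, the force and the opening at its end, in the units of the state.
- robot.observe(): the state, without advancing time (a new reading comes with each control period).
- robot.read_camera(name): name is "side" or "top"; returns the picture (384x512x3 uint8, blue, green, red); there is no depth.
- robot.calibration(name): a dict with "intrinsics" (3x3 intrinsics, pixels), "cam_to_world" (4x4, takes a point from camera to world coordinates). Camera axes: x right, y up, looking along -z (the intrinsics and any distortion apply to the point x, -y, -z); pixel columns grow to the right and rows downward; lengths in m; the calibration is good to about 2 mm. A picture is of the moment at which its call begins. calibration takes no time and is no camera call.
- robot.hand_in(): hands the job in, once; it reports no verdict.
The state is a dict: "time": time; "qpos": joint angles; "qvel": joint speeds; "joint_efforts": joint torques, N m; "tool_pos": TCP position; "tool_rot": TCP orientation; "contact_force": force on the tool from outside, world axes, zero at the start; "torque": the same for the moment, N m; "opening": finger opening in m.
Only numpy, scipy, OpenCV 4.12 (cv2) and the standard library are available. Lean on these libraries where they do the work, as an engineer would, in place of code of your own. Each camera call takes 0.05 s, during which the arm holds its last target. There are 200 camera calls.

## Task

Of the jars standing along the front of the worktop, put the four seasoning jars back into the revolving stand, each standing upright on the disc inside the ring made for its size: the two slim spice jars in the two small rings (either way round), the small white-capped jar in the middle-sized ring, and the tall grey-capped jar in the largest ring. Leave the squat sugar jar and the empty glass jar standing where they are.

Things in the scene. Friction and masses are not known exactly. Their poses are not given: they have to be found in the camera images.
- turntable: Revolving wooden disc 210 mm across. Origin on its axis at worktop level, z up; turns stiffly, foot fixed. Jars stand on its face at z = 22 mm. Steel rings, 3 mm wall, top at z = 52 mm; inner diameter and centre (x, y) mm: largest 81 at (55, 0), middle 75 at (-55, 0), small 58 at (0, 55) and (0, -55). Turning knob on the axis, 24 mm wide, top z = 51 mm.
- slim_jar_a: Slim spice jar, 44 mm across and 100 mm tall, with a green cap 43 mm across (its top 20 mm). Belongs in a small ring. Closed, rigid, round about its upright axis; origin at the centre of its underside, z up.
- slim_jar_b: Slim spice jar, 44 mm across and 106 mm tall, with a dark cap 43 mm across (its top 21 mm). Belongs in a small ring. Closed, rigid, round about its upright axis; origin at the centre of its underside, z up.
- white_cap_jar: Small glass jar, 61 mm across and 85 mm tall, with a white screw cap and light brown contents. Belongs in the middle-sized ring. Closed, rigid, round about its upright axis; origin at the centre of its underside, z up.
- tall_jar: Tall glass jar, 67 mm across and 121 mm tall, with a dark grey screw cap. Belongs in the largest ring. Closed, rigid, round about its upright axis; origin at the centre of its underside, z up.
- sugar_jar: Squat glass jar of sugar, 72 mm across and 81 mm tall, with a gold-brown cap: does not belong in the stand and is to be left alone. Closed, rigid, round about its upright axis; origin at the centre of its underside, z up.
- empty_jar: Empty clear glass jar, 74 mm across and 116 mm tall, narrower neck, no cap: does not belong in the stand and is to be left alone. Origin at the centre of its underside, z up. All six jars start in a row in front of the hob: its knobs reach out to x = 0.505 m, its body (0.1 m high) begins at x = 0.53 m for y below 0.275 m, its grates rise to z = 0.15 m and the pan on it to 0.25 m.
Things that resemble listed ones, but are neither listed nor needed, are in the scene too. What is shaped like the slim_jar_b but yellow is not meant.

How it is judged:
By the outcome, as a careful person would: the job done as asked, in the order asked, and still so for the second after the job is handed in, with the robot touching nothing.
It also fails if it takes over 128 s, if anything falls off the work surface, if the arm or the gripper's body presses on something with over 40 N, if the wrist force passes 120 N, or if a joint passes its speed limit or range.

## Working session

There is one attempt and no reset: what is moved stays moved. The work goes in short steps, Python scripts to look and compute and a shell command to move; the robot and the scene stay as the last step left them, time stands still between calls to the robot, and variables do not carry over. Pictures are saved under pics/ and viewed, about 12 in all and at most 16, crops included, and the job is handed in when it is done.

```bash
mkdir -p pics
python3 - <<'E'
from cell import robot
import cv2,numpy as np
np.set_printoptions(precision=4,suppress=True)
for n in("side","top"):
    cv2.imwrite(f"pics/{n}0.png",robot.read_camera(n)); c=robot.calibration(n); print(n,c)
print(robot.observe(),robot.tip_extent)
E
```

```text
side {'intrinsics': array([[434.534 ,   0.    , 256.2339],
       [  0.    , 434.534 , 187.1154],
       [  0.    ,   0.    ,   1.    ]]), 'cam_to_world': array([[-0.7571,  0.5023, -0.4176, -0.2082],
       [-0.6531, -0.5693,  0.4993,  0.712 ],
       [ 0.0131,  0.6508,  0.7591,  1.278 ],
       [ 0.    ,  0.    ,  0.    ,  1.    ]])}
top {'intrinsics': array([[457.4935,   0.    , 252.2973],
       [  0.    , 457.4935, 185.2725],
       [  0.    ,   0.    ,   1.    ]]), 'cam_to_world': array([[ 0.0117,  0.9899, -0.141 ,  0.2624],
       [-0.9999,  0.0128,  0.0067, -0.0884],
       [ 0.0084,  0.1409,  0.99  ,  1.6826],
       [ 0.    ,  0.    ,  0.    ,  1.    ]])}
{'time': 0.1, 'qpos': array([-1.46  ,  0.3427,  1.5249, -0.    ,  1.2754, -0.146 ]), 'qvel': array([ 0.001 , -0.0018, -0.0021, -0.0002, -0.0017,  0.0002]), 'joint_efforts': array([  0.0013, -43.2007, -24.4694,   0.0719,   0.0526,  -0.0001]), 'tool_pos': array([ 0.1333, -0.5075,  0.2511]), 'tool_rot': array([3.0125, 1.5694, 1.6985]), 'contact_force': array([-0.017 , -0.1378, -0.533 ]), 'torque': array([-0.0077, -0.0269,  0.0161]), 'opening': 0.09231054520018822} 0.025
```

View pics/side0.png

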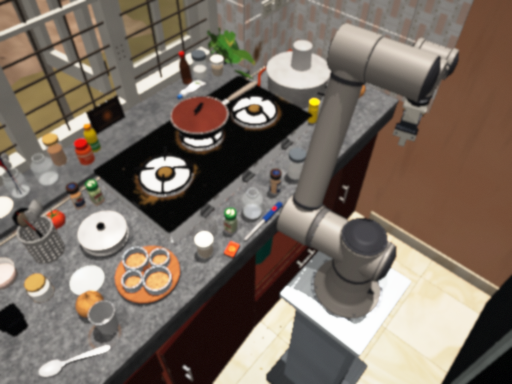

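View pics/top0.png

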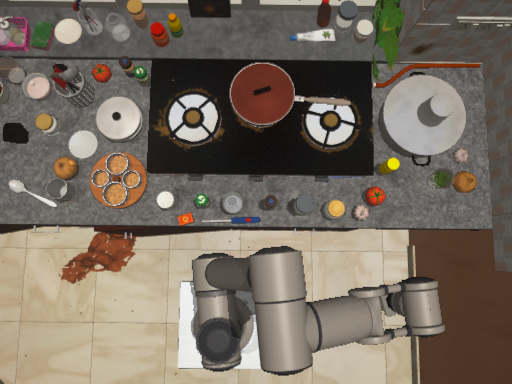

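The front row in the top picture, left to right, is: white cap (165,200), green cap (202,200), empty glass (232,203), dark cap (270,201), grey cap (302,205) and gold sugar (336,208). The stand is at (118,180). Look-alikes are the green and dark jars at (140,73) and (126,63), a grey lid at (347,12) and a yellow jar at (390,165). None of these stand in the front row, so they aren't the ones meant. I'll confirm with an enlarged crop.

```bash
cat > h.py <<'E'
import cv2,numpy as np
np.set_printoptions(precision=4,suppress=True)
from cell import robot
def ray(n,u,v):
    c=robot.calibration(n);K=c["intrinsics"];T=c["cam_to_world"]
    d=np.linalg.inv(K)@[u,v,1]; d=T[:3,:3]@[d[0],-d[1],-d[2]]
    return T[:3,3],d
def onz(n,u,v,z):
    o,d=ray(n,u,v); return o+d*(z-o[2])/d[2]
def proj(n,p):
    c=robot.calibration(n);K=c["intrinsics"];T=c["cam_to_world"]
    q=T[:3,:3].T@(np.array(p)-T[:3,3]); w=K@[q[0],-q[1],-q[2]]; return w[:2]/w[2]
E
python3 - <<'E'
from h import *
t=cv2.imread("pics/top0.png"); s=cv2.imread("pics/side0.png")
a=cv2.resize(t[145:225,85:355][:, :135],None,fx=5.9,fy=5.9,interpolation=2)[:290*2][:472]
b=cv2.resize(t[145:225,85:355],None,fx=2.96,fy=2.96,interpolation=2)
cv2.imwrite("pics/c1.png",cv2.resize(t[145:225,85:225],None,fx=5.6,fy=5.6,interpolation=2))
cv2.imwrite("pics/c2.png",cv2.resize(t[180:230,180:350],None,fx=4.7,fy=4.7,interpolation=2))
E
```

```text
(no output)
```

View pics/c1.png

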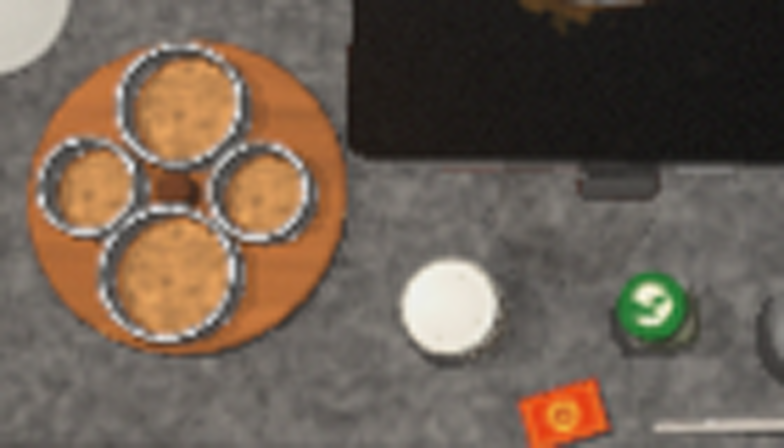

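View pics/c2.png

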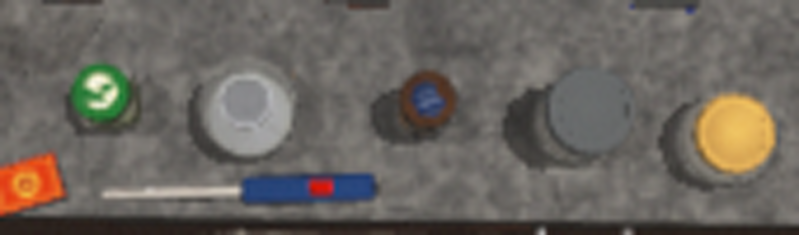

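The crops confirm the four jars. The near ring is the largest one (about 70 px radius against 63 px for the far ring).

```bash
cat >> h.py <<'E'
from scipy.spatial.transform import Rotation as Ro
def delta(p,jaw=None):
    """tool-frame shift (mm) to put the grasp point at world p, and twist (deg) to aim x down, z along jaw"""
    s=robot.observe(); R=Ro.from_euler("xyz",s["tool_rot"]).as_matrix()
    if jaw is not None:
        x=np.array([0,0,-1.]);z=np.array(jaw,float);D=np.c_[x,np.cross(z,x),z]
        if np.trace(R.T@D)<1: D[:,1:]*=-1
    else: D=R
    tw=Ro.from_matrix(R.T@D).as_rotvec()
    return 1000*R.T@(np.array(p)-.006*D[:,0]-s["tool_pos"]), tw, R
E
python3 - <<'E'
from h import *
c1=lambda x,y:((x+.5)/5.6-.5+85,(y+.5)/5.6-.5+145)
c2=lambda x,y:((x+.5)/4.7-.5+180,(y+.5)/4.7-.5+180)
P=[onz("top",*c1(*q),.052)[:2] for q in((171,273),(181,105),(88,187),(261,193))]
print("rings L M s s",*P)
L,M,a,b=P; v=(L-M)/2; w=(b-a)/2; print("ctr",(L+M)/2,(a+b)/2,"len",np.linalg.norm(v),np.linalg.norm(w),np.degrees([np.arctan2(*v[::-1]),np.arctan2(*w[::-1])]))
print("disc ctr",onz("top",*c1(187,197),.022))
J=dict(white=(c1(450,307),.085),a=(c1(652,307),.1),empty=(c2(245,101),.116),b=(c2(428,100),.106),tall=(c2(590,110),.121),sugar=(c2(735,133),.081))
for k,(q,z) in J.items():
    p=onz("top",*q,z); print(k,p,"side px",proj("side",p))
print(delta([.45,.1,.25],[0,1,0]))
E
```

```text
rings L M s s [0.4591 0.3916] [0.5684 0.3911] [0.514  0.4478] [0.5116 0.3367]
ctr [0.5137 0.3914] [0.5128 0.3923] len 0.054656559884012856 0.055562618884590236 [179.7096 -91.2652]
disc ctr [0.5129 0.3927 0.022 ]
white [0.4359 0.2065 0.085 ] side px [203.5061 237.3885]
a [0.4358 0.0786 0.1   ] side px [229.9858 211.3531]
empty [ 0.4296 -0.0288  0.116 ] side px [252.1519 191.1472]
b [ 0.4331 -0.1633  0.106 ] side px [275.5225 171.3842]
tall [ 0.4256 -0.281   0.121 ] side px [296.9322 152.4525]
sugar [ 0.4139 -0.3944  0.081 ] side px [315.8146 145.8595]
(array([  -4.123 ,  460.5827, -507.1142]), array([ 0.2568, -0.0014, -0.    ]), array([[-0.0002,  0.9672,  0.254 ],
       [ 0.0013,  0.254 , -0.9672],
       [-1.    ,  0.0002, -0.0013]]))
```

```bash
python3 -m creep '[{"translation":[0,0.348,-0.146],"twist":[0.257,0,0],"hand":100},{"translation":[0,0.348,-0.146],"twist":[0.257,0,0],"hand":100},{"translation":[0,0.348,-0.146],"twist":[0.257,0,0],"hand":100},{"translation":[0,0.348,-0.146],"twist":[0.257,0,0],"hand":100},{"translation":[0,0.348,-0.146],"twist":[0.257,0,0],"hand":100}]'
python3 -c "
from h import *
print(*delta([.436,.2065,.25],[0,1,0])[:2])"
```

```text
time: 0.6
tool_pos: [0.3302, -0.3561, 0.2513]
tool_rot: [-2.93, 1.569, 1.782]
contact_force: [1.1, -0.3, -0.2]
opening: 0.0917
[  -3.7577  105.4144 -562.6811] [-0.0007 -0.0017  0.0004]
```

```bash
python3 -m creep '[{"translation":[0,0.05,-0.05],"twist":[0,0,0],"hand":100},{"translation":[0,0.08,-0.1],"twist":[0,0,0],"hand":100},{"translation":[0,0.105,-0.14],"twist":[0,0,0],"hand":100},{"translation":[0,0.105,-0.19],"twist":[0,0,0],"hand":100},{"translation":[0,0.105,-0.24],"twist":[0,0,0],"hand":100}]' | tail -5
python3 -m creep '[{"translation":[0,0,-0.05],"twist":[0,0,0],"hand":100},{"translation":[0,0,-0.1],"twist":[0,0,0],"hand":100},{"translation":[0,0,-0.15],"twist":[0,0,0],"hand":100},{"translation":[0,0,-0.2],"twist":[0,0,0],"hand":100},{"translation":[0,0,-0.25],"twist":[0,0,0],"hand":100}]' | tail -5
python3 -c "
from h import *
print(*delta([.436,.2065,.055],[0,1,0])[:2])"
```

```text
time: 1.1
tool_pos: [0.4343, -0.1384, 0.2511]
tool_rot: [-2.826, 1.569, 1.886]
contact_force: [1.1, 0.7, 0.7]
opening: 0.0921
time: 1.6
tool_pos: [0.4338, 0.1116, 0.2516]
tool_rot: [-2.759, 1.569, 1.953]
contact_force: [1.9, 0.1, -0.1]
opening: 0.0917
[190.798    2.2634 -94.5457] [-0.0005 -0.0021  0.0008]
```

```bash
python3 -m creep '[{"translation":[0,0.002,-0.05],"twist":[0,0,0],"hand":100},{"translation":[0,0.002,-0.095],"twist":[0,0,0],"hand":100},{"translation":[0,0.002,-0.095],"twist":[0,0,0],"hand":100},{"translation":[0.04,0.002,-0.095],"twist":[0,0,0],"hand":100},{"translation":[0.08,0.002,-0.095],"twist":[0,0,0],"hand":100}]' | tail -5
python3 -c "
from h import *
print(*delta([.436,.2065,.055],[0,1,0])[:2])
s=robot.read_camera('side');t=robot.read_camera('top')
a=cv2.resize(s[150:290,130:290],None,fx=2.5,fy=2.5,interpolation=2);b=cv2.resize(t[130:270,90:250],None,fx=2.5,fy=2.5,interpolation=2)
cv2.imwrite('pics/d1.png',np.hstack([a,b]))"
```

```text
time: 2.1
tool_pos: [0.4361, 0.207, 0.1714]
tool_rot: [2.54, 1.568, 0.97]
contact_force: [0.8, 0.7, -0.1]
opening: 0.0921
[110.379   -0.3393   0.7595] [ 0.0007 -0.0026 -0.0018]
```

View pics/d1.png

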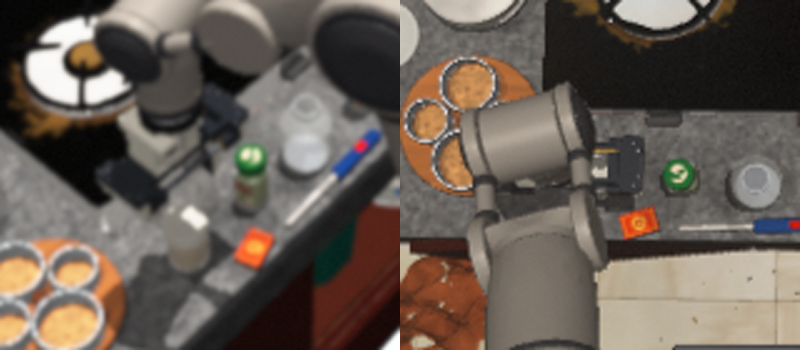

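The open fingers straddle the white cap in the side view at (185,225), and the green jar is clear of the gripper. I'll go down and grip.

```bash
python3 -m creep '[{"translation":[0.04,0,0],"twist":[0,0,0],"hand":100},{"translation":[0.08,0,0],"twist":[0,0,0],"hand":100},{"translation":[0.11,0,0.001],"twist":[0,0,0],"hand":100},{"translation":[0.11,0,0.001],"twist":[0,0,0],"hand":60},{"translation":[0.11,0,0.001],"twist":[0,0,0],"hand":60}]' 20| tail -5
python3 -m creep '[{"translation":[0,0,0],"twist":[0,0,0],"hand":40},{"translation":[0,0,0],"twist":[0,0,0],"hand":40},{"translation":[0,0,0],"twist":[0,0,0],"hand":40},{"translation":[0,0,0],"twist":[0,0,0],"hand":40},{"translation":[0,0,0],"twist":[0,0,0],"hand":40}]' 20| tail -5
```

```text
time: 2.7
tool_pos: [0.4325, 0.2042, 0.0589]
tool_rot: [-1.49, 1.561, -3.062]
contact_force: [-0.5, 0.6, -0.1]
opening: 0.0802
time: 3.2
tool_pos: [0.4341, 0.205, 0.0609]
tool_rot: [-1.733, 1.565, 2.979]
contact_force: [-0.0, 2.3, 8.8]
opening: 0.0588
```

```bash
python3 -m creep '[{"translation":[-0.03,0,0],"twist":[0,0,0],"hand":40},{"translation":[-0.07,0,0],"twist":[0,0,0],"hand":40},{"translation":[-0.11,0,0],"twist":[0,0,0],"hand":40},{"translation":[-0.11,0,0],"twist":[0,0,0],"hand":40},{"translation":[-0.11,0,0],"twist":[0,0,0],"hand":40}]' 20| tail -5
python3 -c "
from h import *
print(*delta([.5675,.392,.175],[0,1,0]))"
```

```text
time: 3.7
tool_pos: [0.4345, 0.2048, 0.1715]
tool_rot: [-1.84, 1.567, 2.871]
contact_force: [-0.5, -0.3, -3.1]
opening: 0.0588
[  -9.7813  132.7386 -187.2982] [-0.001  -0.0011  0.004 ] [[-0.004   1.     -0.001 ]
 [ 0.0011 -0.001  -1.    ]
 [-1.     -0.004  -0.0011]]
```

```bash
python3 -m creep '[{"translation":[-0.01,0,-0.05],"twist":[0,0,0.004],"hand":40},{"translation":[-0.01,0,-0.1],"twist":[0,0,0.004],"hand":40},{"translation":[-0.01,0,-0.15],"twist":[0,0,0.004],"hand":40},{"translation":[-0.01,0.02,-0.187],"twist":[0,0,0.004],"hand":40},{"translation":[-0.01,0.06,-0.187],"twist":[0,0,0.004],"hand":40}]' 20| tail -5
python3 -m creep '[{"translation":[0,0.04,0],"twist":[0,0,0],"hand":40},{"translation":[0,0.072,0],"twist":[0,0,0],"hand":40},{"translation":[0,0.072,0],"twist":[0,0,0],"hand":40},{"translation":[0,0.072,0],"twist":[0,0,0],"hand":40},{"translation":[0,0.072,0],"twist":[0,0,0],"hand":40}]' 20| tail -5
python3 -c "
from h import *
print(*delta([.5665,.392,.079],[0,1,0]))
s=robot.read_camera('side')
a=cv2.resize(s[170:330,60:260],None,fx=3.5,fy=3.5,interpolation=2)
cv2.imwrite('pics/d2.png',a)"
```

```text
time: 4.2
tool_pos: [0.4914, 0.3967, 0.179]
tool_rot: [-1.729, 1.566, 2.99]
contact_force: [1.0, -0.3, -2.9]
opening: 0.0585
time: 4.7
tool_pos: [0.562, 0.3968, 0.177]
tool_rot: [-1.463, 1.563, -3.028]
contact_force: [-0.6, 0.5, -2.9]
opening: 0.0586
[91.9613  5.1588  4.7819] [0.0065 0.0009 0.0079] [[-0.0079  0.9999  0.0065]
 [-0.0009  0.0065 -1.    ]
 [-1.     -0.0079  0.0009]]
```

View pics/d2.png

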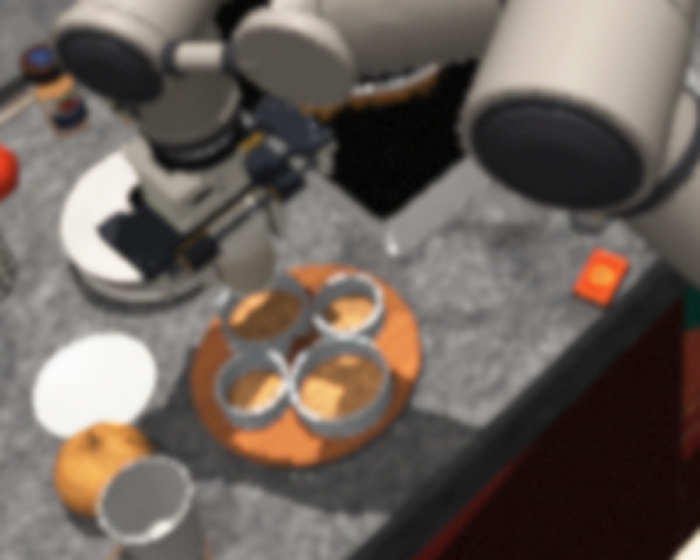

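The white jar hangs behind the far ring at about (247,265) in the crop, and the stand hasn't moved. I'll correct the position and lower to just above the ring top.

```bash
python3 -m creep '[{"translation":[0,0.005,0.005],"twist":[0.0065,0,0.008],"hand":40},{"translation":[0,0.005,0.005],"twist":[0.0065,0,0.008],"hand":40},{"translation":[0.03,0.005,0.005],"twist":[0.0065,0,0.008],"hand":40},{"translation":[0.055,0.005,0.005],"twist":[0.0065,0,0.008],"hand":40},{"translation":[0.055,0.005,0.005],"twist":[0.0065,0,0.008],"hand":40}]' 20| tail -5
python3 -c "
from h import *
print(*delta([.5665,.392,.077],[0,1,0])[:2])
for p in([.568,.392,.06],[.568,.392,.052],[.568,.392,.145]):print((proj('side',p)-[60,170])*3.5)
s=robot.read_camera('side')
a=cv2.resize(s[170:330,60:260],None,fx=3.5,fy=3.5,interpolation=2)
cv2.imwrite('pics/d3.png',a)"
```

```text
time: 5.25
tool_pos: [0.5644, 0.3909, 0.1188]
tool_rot: [-0.96, 1.564, -2.531]
contact_force: [-0.0, -1.4, -3.4]
opening: 0.0586
[35.8052  2.2626 -1.2827] [0.0003 0.0041 0.0058]
[260.7111 298.084 ]
[262.428  302.6589]
[241.5108 246.9222]
```

View pics/d3.png

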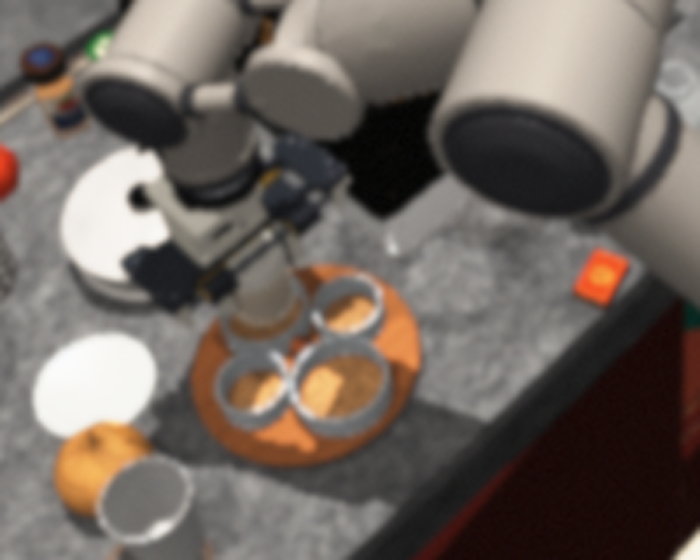

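The jar's base sits centred over the middle ring, at about (263,305). I'll lower it.

```bash
python3 -m creep '[{"translation":[0.01,0.002,-0.001],"twist":[0,0.004,0.006],"hand":40},{"translation":[0.02,0.002,-0.001],"twist":[0,0.004,0.006],"hand":40},{"translation":[0.03,0.002,-0.001],"twist":[0,0.004,0.006],"hand":40},{"translation":[0.0345,0.002,-0.001],"twist":[0,0.004,0.006],"hand":40},{"translation":[0.0345,0.002,-0.001],"twist":[0,0.004,0.006],"hand":40}]' 20| tail -5
python3 -m creep '[{"translation":[0.0005,0,0],"twist":[0,0,0],"hand":40},{"translation":[0.0005,0,0],"twist":[0,0,0],"hand":40}]' 20| tail -5
```

```text
time: 5.8
tool_pos: [0.5672, 0.3922, 0.0857]
tool_rot: [2.005, 1.568, 0.434]
contact_force: [0.2, 0.9, -2.5]
opening: 0.058
time: 6.0
tool_pos: [0.5673, 0.3923, 0.0855]
tool_rot: [2.009, 1.568, 0.438]
contact_force: [0.5, 0.5, -2.9]
opening: 0.0585
```

```bash
python3 -m creep '[{"translation":[0.002,0,0],"twist":[0,0,0],"hand":40},{"translation":[0.004,0,0],"twist":[0,0,0],"hand":40},{"translation":[0.004,0,0],"twist":[0,0,0],"hand":40}]' 20| tail -5
python3 -m creep '[{"translation":[0,0,0],"twist":[0,0,0],"hand":72},{"translation":[0,0,0],"twist":[0,0,0],"hand":85},{"translation":[0,0,0],"twist":[0,0,0],"hand":95},{"translation":[0,0,0],"twist":[0,0,0],"hand":95}]' 20| tail -5
```

```text
time: 6.3
tool_pos: [0.568, 0.3925, 0.0829]
tool_rot: [1.988, 1.566, 0.418]
contact_force: [0.0, -1.4, 4.1]
opening: 0.0585
time: 6.7
tool_pos: [0.5679, 0.3925, 0.0828]
tool_rot: [1.985, 1.566, 0.415]
contact_force: [0.6, 0.7, 0.9]
opening: 0.0848
```

```bash
python3 -m creep '[{"translation":[-0.03,0,0],"twist":[0,0,0],"hand":100},{"translation":[-0.07,0,0],"twist":[0,0,0],"hand":100},{"translation":[-0.12,0,0],"twist":[0,0,0],"hand":100},{"translation":[-0.14,-0.05,0],"twist":[0,0,0],"hand":100},{"translation":[-0.14,-0.1,0],"twist":[0,0,0],"hand":100}]' | tail -5
python3 -m creep '[{"translation":[0,-0.03,0.04],"twist":[0,0,0],"hand":100},{"translation":[0,-0.03,0.09],"twist":[0,0,0],"hand":100},{"translation":[0,-0.03,0.14],"twist":[0,0,0],"hand":100},{"translation":[0,-0.03,0.19],"twist":[0,0,0],"hand":100},{"translation":[0,-0.03,0.24],"twist":[0,0,0],"hand":100}]' | tail -5
python3 -c "
from h import *
print(*delta([.436,.0786,.170],[0,1,0])[:2])
s=robot.read_camera('side');t=robot.read_camera('top')
a=cv2.resize(s[190:310,100:260],None,fx=2.5,fy=2.5,interpolation=2);b=cv2.resize(t[130:250,80:240],None,fx=2.5,fy=2.5,interpolation=2)
cv2.imwrite('pics/d4.png',np.hstack([a,b]))"
```

```text
time: 7.2
tool_pos: [0.4722, 0.3928, 0.2258]
tool_rot: [2.093, 1.558, 0.521]
contact_force: [-0.4, 1.2, -0.7]
opening: 0.0918
time: 7.7
tool_pos: [0.4414, 0.1512, 0.2241]
tool_rot: [2.069, 1.557, 0.498]
contact_force: [1.4, -0.7, 0.1]
opening: 0.0916
[47.555  -5.8961 72.9213] [-0.0007 -0.0066 -0.0121]
```

View pics/d4.png

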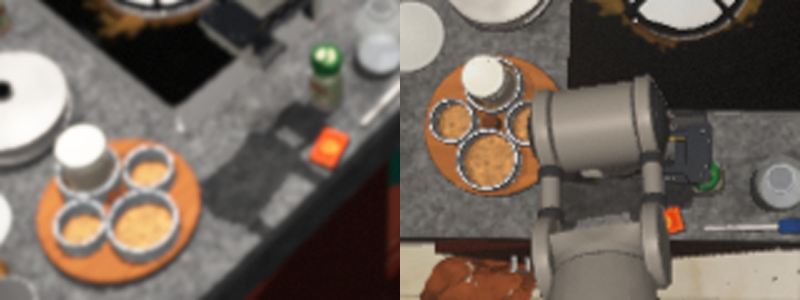

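The white jar stands in the middle ring with its cap at (80,140) in the side crop. I'll check the cap position numerically and go on to the green jar, keeping the jaws narrower because of the empty jar beside it.

```bash
python3 -m creep '[{"translation":[0.02,-0.006,0.04],"twist":[0,-0.006,-0.012],"hand":70},{"translation":[0.04,-0.006,0.073],"twist":[0,-0.006,-0.012],"hand":70},{"translation":[0.042,-0.006,0.073],"twist":[0,-0.006,-0.012],"hand":70},{"translation":[0.042,-0.006,0.073],"twist":[0,-0.006,-0.012],"hand":70},{"translation":[0.042,-0.006,0.073],"twist":[0,-0.006,-0.012],"hand":70}]' | tail -5
python3 -c "
from h import *
print(onz('top',113.6,160.8,.107), onz('side',100+80/2.5,190+140/2.5,.107))
print(*delta([.436,.0786,.080],[0,1,0])[:2])
s=robot.read_camera('side');t=robot.read_camera('top')
a=cv2.resize(s[160:280,170:290],None,fx=3.3,fy=3.3,interpolation=2);b=cv2.resize(t[160:240,150:270],None,fx=3.3,fy=3.3,interpolation=2);b=np.vstack([b,np.zeros((len(a)-len(b),)+b.shape[1:],np.uint8)])
cv2.imwrite('pics/d5.png',np.hstack([a,b]))"
```

```text
time: 8.3
tool_pos: [0.4362, 0.0762, 0.1822]
tool_rot: [0.473, 1.57, -1.104]
contact_force: [0.4, -0.1, 1.0]
opening: 0.0648
[0.5669 0.3869 0.107 ] [0.5706 0.388  0.107 ]
[96.1881 -0.2887 -2.5136] [-0.0068  0.0007 -0.0004]
```

View pics/d5.png

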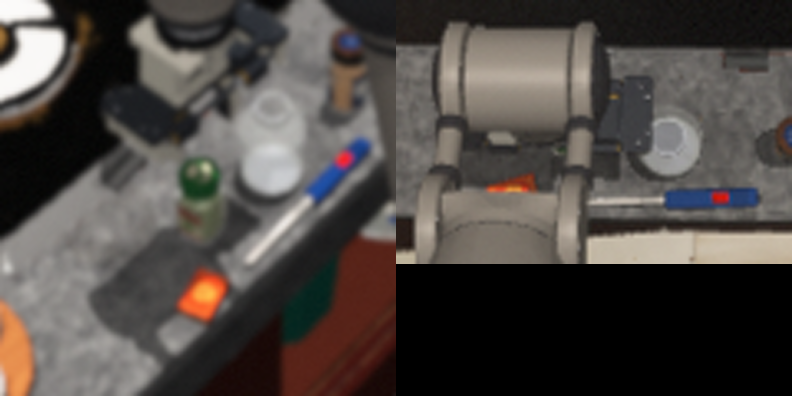

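```bash
python3 -m creep '[{"translation":[0.035,0,-0.002],"twist":[-0.007,0,0],"hand":70},{"translation":[0.07,0,-0.0025],"twist":[-0.007,0,0],"hand":70},{"translation":[0.096,0,-0.0025],"twist":[-0.007,0,0],"hand":70},{"translation":[0.096,0,-0.0025],"twist":[-0.007,0,0],"hand":70}]' | tail -5
python3 -m creep '[{"translation":[0,0,0],"twist":[0,0,0],"hand":50},{"translation":[0,0,0],"twist":[0,0,0],"hand":25},{"translation":[0,0,0],"twist":[0,0,0],"hand":25},{"translation":[0,0,0],"twist":[0,0,0],"hand":25},{"translation":[0,0,0],"twist":[0,0,0],"hand":25}]' 20| tail -5
python3 -m creep '[{"translation":[-0.03,0,0],"twist":[0,0,0],"hand":25},{"translation":[-0.07,0,0],"twist":[0,0,0],"hand":25},{"translation":[-0.11,0,0],"twist":[0,0,0],"hand":25},{"translation":[-0.13,0,0],"twist":[0,0,0],"hand":25},{"translation":[-0.13,0,0],"twist":[0,0,0],"hand":25}]' 20| tail -5
python3 -c "
from h import *
print(*delta([.513,.447,.215],[0,1,0])[:2])"
```

```text
time: 8.8
tool_pos: [0.4345, 0.0795, 0.0841]
tool_rot: [-1.394, 1.566, -2.963]
contact_force: [0.0, -0.4, 0.1]
opening: 0.0642
time: 9.3
tool_pos: [0.4355, 0.0797, 0.0853]
tool_rot: [-1.266, 1.569, -2.834]
contact_force: [0.2, 1.5, 7.5]
opening: 0.0437
time: 9.8
tool_pos: [0.4372, 0.0797, 0.2183]
tool_rot: [1.451, 1.566, -0.117]
contact_force: [0.5, -0.5, -1.5]
opening: 0.0436
[  -2.5211   76.7271 -367.08  ] [ 0.0024  0.0006 -0.0049]
```

```bash
python3 -m creep '[{"translation":[0,0,-0.05],"twist":[0,0,0],"hand":25},{"translation":[0,0,-0.1],"twist":[0,0,0],"hand":25},{"translation":[0,0,-0.15],"twist":[0,0,0],"hand":25},{"translation":[0,0,-0.2],"twist":[0,0,0],"hand":25},{"translation":[0,0,-0.25],"twist":[0,0,0],"hand":25}]' 20| tail -5
python3 -m creep '[{"translation":[0,0.02,-0.045],"twist":[0,0,0],"hand":25},{"translation":[0,0.05,-0.08],"twist":[0,0,0],"hand":25},{"translation":[0,0.075,-0.117],"twist":[0,0,0],"hand":25},{"translation":[0,0.075,-0.117],"twist":[0,0,0],"hand":25},{"translation":[0,0.075,-0.117],"twist":[0,0,0],"hand":25}]' 20| tail -5
python3 -c "
from h import *
print(*delta([.513,.447,.1345],[0,1,0])[:2])"
```

```text
time: 10.3
tool_pos: [0.4357, 0.3312, 0.2165]
tool_rot: [0.981, 1.567, -0.587]
contact_force: [0.7, -0.5, -0.5]
opening: 0.0436
time: 10.8
tool_pos: [0.5097, 0.4482, 0.2131]
tool_rot: [-0.231, 1.566, -1.799]
contact_force: [0.4, -0.0, -0.7]
opening: 0.0437
[72.5561  3.3569  0.8612] [0.0029 0.005  0.0012]
```

```bash
python3 -m creep '[{"translation":[0.02,0.003,0.001],"twist":[0.003,0.005,0],"hand":25},{"translation":[0.045,0.003,0.001],"twist":[0.003,0.005,0],"hand":25},{"translation":[0.067,0.003,0.001],"twist":[0.003,0.005,0],"hand":25},{"translation":[0.067,0.003,0.001],"twist":[0.003,0.005,0],"hand":25},{"translation":[0.067,0.003,0.001],"twist":[0.003,0.005,0],"hand":25}]' 20| tail -5
python3 -c "
from h import *
print(*delta([.513,.447,.101],[0,1,0])[:2])
for p in([.513,.447,.06],[.513,.447,.052]):print((proj('side',p)-[60,190])*4)
s=robot.read_camera('side')
a=cv2.resize(s[190:320,60:220],None,fx=4,fy=4,interpolation=2)
cv2.imwrite('pics/d6.png',a)"
```

```text
time: 11.3
tool_pos: [0.5124, 0.4459, 0.1466]
tool_rot: [-1.277, 1.569, -2.849]
contact_force: [-0.4, 0.2, -1.5]
opening: 0.0437
[39.6035  0.6954 -1.0712] [-0.0008  0.0005  0.0016]
[287.1922 346.2073]
[289.2749 351.2482]
```

View pics/d6.png

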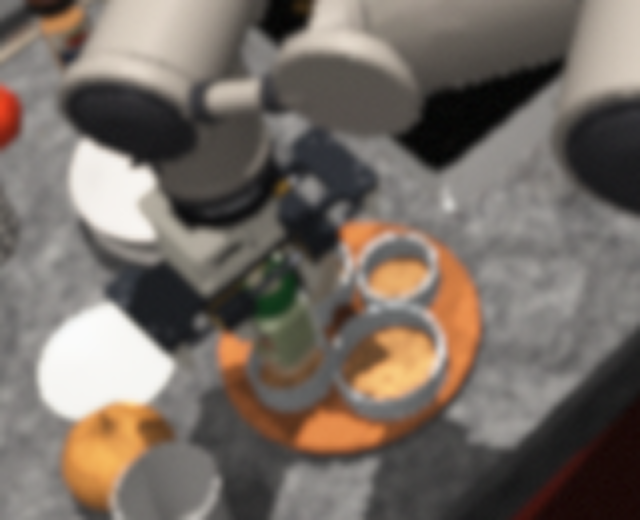

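The green jar is centred over the left small ring, at about (290,350). I'll lower it, release, rise and travel to slim_jar_b.

```bash
python3 -m creep '[{"translation":[0.012,0.001,-0.001],"twist":[0,0,0.002],"hand":25},{"translation":[0.024,0.001,-0.001],"twist":[0,0,0.002],"hand":25},{"translation":[0.034,0.001,-0.001],"twist":[0,0,0.002],"hand":25},{"translation":[0.04,0.001,-0.001],"twist":[0,0,0.002],"hand":25},{"translation":[0.04,0.001,-0.001],"twist":[0,0,0.002],"hand":25}]' 20| tail -5
python3 -m creep '[{"translation":[0.001,0,0],"twist":[0,0,0],"hand":25},{"translation":[0.001,0,0],"twist":[0,0,0],"hand":25}]' 20| tail -5
```

```text
time: 11.85
tool_pos: [0.514, 0.4477, 0.1072]
tool_rot: [1.931, 1.568, 0.36]
contact_force: [1.4, 0.3, -0.3]
opening: 0.0432
time: 12.05
tool_pos: [0.514, 0.4477, 0.1069]
tool_rot: [1.913, 1.568, 0.342]
contact_force: [-1.3, -1.4, 5.3]
opening: 0.0438
```

```bash
python3 -m creep '[{"translation":[0,0,0],"twist":[0,0,0],"hand":65},{"translation":[0,0,0],"twist":[0,0,0],"hand":65},{"translation":[-0.03,0,0],"twist":[0,0,0],"hand":65},{"translation":[-0.08,0,0],"twist":[0,0,0],"hand":65},{"translation":[-0.13,0,0],"twist":[0,0,0],"hand":65}]' | tail -5
python3 -m creep '[{"translation":[0,-0.03,0.03],"twist":[0,0,0],"hand":70},{"translation":[0,-0.06,0.06],"twist":[0,0,0],"hand":70},{"translation":[0,-0.08,0.1],"twist":[0,0,0],"hand":70},{"translation":[0,-0.08,0.15],"twist":[0,0,0],"hand":70},{"translation":[0,-0.08,0.2],"twist":[0,0,0],"hand":70}]' | tail -5
python3 -m creep '[{"translation":[0,0,0.05],"twist":[0,0,0],"hand":70},{"translation":[0,0,0.1],"twist":[0,0,0],"hand":70},{"translation":[0,0,0.15],"twist":[0,0,0],"hand":70},{"translation":[0,0,0.2],"twist":[0,0,0],"hand":70},{"translation":[0,0,0.25],"twist":[0,0,0],"hand":70}]' | tail -5
python3 -c "
from h import *
print(*delta([.433,-.1633,.18],[0,1,0])[:2])"
```

```text
time: 12.55
tool_pos: [0.5133, 0.4473, 0.2372]
tool_rot: [0.942, 1.57, -0.629]
contact_force: [0.5, 1.2, 0.4]
opening: 0.0598
time: 13.05
tool_pos: [0.4322, 0.2461, 0.2373]
tool_rot: [1.295, 1.57, -0.274]
contact_force: [-0.2, -1.2, 0.2]
opening: 0.0644
time: 13.55
tool_pos: [0.4322, -0.0046, 0.2376]
tool_rot: [1.352, 1.569, -0.217]
contact_force: [1.2, 0.0, -0.3]
opening: 0.0643
[ 51.6238   0.3681 158.7043] [ 0.0018  0.0005 -0.002 ]
```

```bash
python3 -m creep '[{"translation":[0,0,0.05],"twist":[0,0,0],"hand":70},{"translation":[0.01,0.001,0.1],"twist":[0,0,0],"hand":70},{"translation":[0.03,0.001,0.15],"twist":[0,0,0],"hand":70},{"translation":[0.05,0.001,0.159],"twist":[0,0,0],"hand":70},{"translation":[0.05,0.001,0.159],"twist":[0,0,0],"hand":70}]' | tail -5
python3 -c "
from h import *
print(*delta([.433,-.1633,.084],[0,1,0])[:2])
s=robot.read_camera('side');t=robot.read_camera('top')
a=cv2.resize(s[110:230,200:320],None,fx=3.3,fy=3.3,interpolation=2);b=cv2.resize(t[135:255,75:195],None,fx=3.3,fy=3.3,interpolation=2)
cv2.imwrite('pics/d7.png',np.hstack([a,b]))"
```

```text
time: 14.05
tool_pos: [0.4321, -0.1651, 0.1851]
tool_rot: [-2.217, 1.568, 2.493]
contact_force: [-0.1, 0.2, -0.1]
opening: 0.0643
[95.0849  1.0963 -1.6275] [-0.002  -0.0018  0.0024]
```

View pics/d7.png

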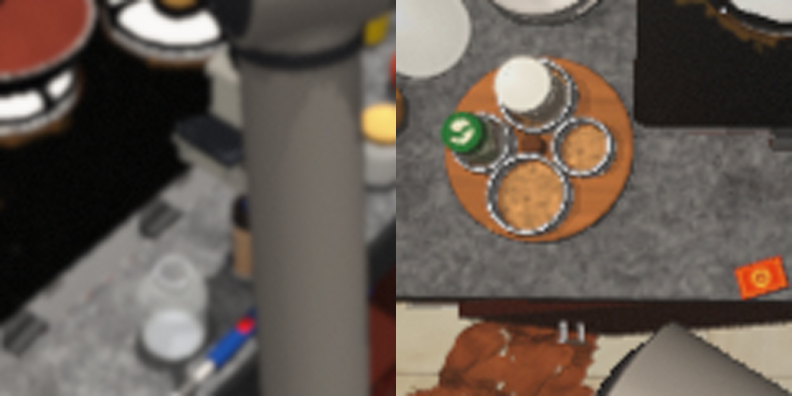

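The white and green jars stand in their rings (top crop (523,83) and (465,132)) and the stand is unturned. The arm hides part of jar b in the side view. The measured position is good, so I'll go down.

```bash
python3 -m creep '[{"translation":[0.03,0.001,-0.0015],"twist":[0,0,0],"hand":70},{"translation":[0.06,0.001,-0.0015],"twist":[0,0,0],"hand":70},{"translation":[0.085,0.001,-0.0015],"twist":[0,0,0],"hand":70},{"translation":[0.095,0.001,-0.0015],"twist":[0,0,0],"hand":70},{"translation":[0.095,0.001,-0.0015],"twist":[0,0,0],"hand":70}]' | tail -5
python3 -m creep '[{"translation":[0,0,0],"twist":[0,0,0],"hand":50},{"translation":[0,0,0],"twist":[0,0,0],"hand":25},{"translation":[0,0,0],"twist":[0,0,0],"hand":25},{"translation":[0,0,0],"twist":[0,0,0],"hand":25},{"translation":[0,0,0],"twist":[0,0,0],"hand":25}]' 20| tail -5
python3 -m creep '[{"translation":[-0.03,0,0],"twist":[0,0,0],"hand":25},{"translation":[-0.07,0,0],"twist":[0,0,0],"hand":25},{"translation":[-0.11,0,0],"twist":[0,0,0],"hand":25},{"translation":[-0.15,0,0],"twist":[0,0,0],"hand":25},{"translation":[-0.15,0,0],"twist":[0,0,0],"hand":25}]' 20| tail -5
python3 -c "
from h import *
print(*delta([.513,.337,.235],[0,1,0])[:2])"
```

```text
time: 14.65
tool_pos: [0.4346, -0.1608, 0.0924]
tool_rot: [3.072, 1.57, 1.503]
contact_force: [0.0, -0.5, -0.3]
opening: 0.064
time: 15.15
tool_pos: [0.4352, -0.1611, 0.0934]
tool_rot: [1.674, 1.569, 0.106]
contact_force: [-0.9, -0.3, 7.1]
opening: 0.043
time: 15.65
tool_pos: [0.437, -0.1623, 0.2485]
tool_rot: [1.151, 1.559, -0.418]
contact_force: [-0.1, -0.5, -1.4]
opening: 0.043
[   5.93     77.0073 -499.2158] [ 0.0021  0.0049 -0.0111]
```

```bash
python3 -m creep '[{"translation":[0,0,-0.05],"twist":[0,0.005,-0.011],"hand":25},{"translation":[0,0,-0.1],"twist":[0,0.005,-0.011],"hand":25},{"translation":[0,0,-0.15],"twist":[0,0.005,-0.011],"hand":25},{"translation":[0,0,-0.2],"twist":[0,0.005,-0.011],"hand":25},{"translation":[0,0,-0.25],"twist":[0,0.005,-0.011],"hand":25}]' 20| tail -5
python3 -m creep '[{"translation":[0,0,-0.05],"twist":[0,0,0],"hand":25},{"translation":[0,0,-0.1],"twist":[0,0,0],"hand":25},{"translation":[0,0,-0.15],"twist":[0,0,0],"hand":25},{"translation":[0,0,-0.2],"twist":[0,0,0],"hand":25},{"translation":[0,0.02,-0.245],"twist":[0,0,0],"hand":25}]' 20| tail -5
python3 -c "
from h import *
print(*delta([.515,.337,.144],[0,1,0])[:2])"
```

```text
time: 16.15
tool_pos: [0.4356, 0.0894, 0.2466]
tool_rot: [-1.577, 1.57, 3.137]
contact_force: [0.6, -0.1, -0.9]
opening: 0.0433
time: 16.65
tool_pos: [0.4527, 0.3359, 0.2459]
tool_rot: [-1.325, 1.567, -2.893]
contact_force: [2.0, -1.1, -0.4]
opening: 0.043
[95.7034 62.5731 -0.9698] [0.0032 0.0008 0.0032]
```

```bash
python3 -m creep '[{"translation":[0,0.04,-0.001],"twist":[0.003,0,0.003],"hand":25},{"translation":[0.02,0.0625,-0.001],"twist":[0.003,0,0.003],"hand":25},{"translation":[0.05,0.0625,-0.001],"twist":[0.003,0,0.003],"hand":25},{"translation":[0.082,0.0625,-0.001],"twist":[0.003,0,0.003],"hand":25},{"translation":[0.082,0.0625,-0.001],"twist":[0.003,0,0.003],"hand":25}]' 20| tail -5
python3 -c "
from h import *
print(*delta([.515,.337,.109],[0,1,0])[:2])
for p in([.513,.337,.068],[.513,.337,.052]):print((proj('side',p)-[80,190])*4)
s=robot.read_camera('side')
a=cv2.resize(s[190:320,80:240],None,fx=4,fy=4,interpolation=2)
cv2.imwrite('pics/d8.png',a)"
```

```text
time: 17.15
tool_pos: [0.5122, 0.3354, 0.1579]
tool_rot: [-1.063, 1.559, -2.634]
contact_force: [-0.8, -0.6, -1.2]
opening: 0.0429
[42.8269  3.3049 -1.8069] [-0.0001  0.0059  0.0107]
[313.3582 249.9918]
[316.4536 260.507 ]
```

View pics/d8.png

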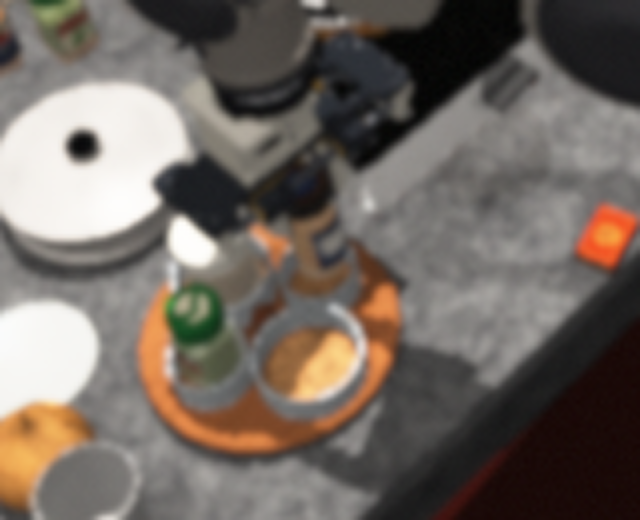

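Jar b hangs over the right ring at about (322,275), 3 to 4 mm off. That matches the residual I computed, so I'll correct it, then lower.

```bash
python3 -m creep '[{"translation":[0,0.003,-0.002],"twist":[0,0.006,0.011],"hand":25},{"translation":[0.01,0.003,-0.002],"twist":[0,0.006,0.011],"hand":25},{"translation":[0.023,0.003,-0.002],"twist":[0,0.006,0.011],"hand":25},{"translation":[0.036,0.003,-0.002],"twist":[0,0.006,0.011],"hand":25},{"translation":[0.04,0.003,-0.002],"twist":[0,0.006,0.011],"hand":25}]' 20| tail -5
python3 -m creep '[{"translation":[0.002,0,0],"twist":[0,0,0],"hand":25},{"translation":[0.002,0,0],"twist":[0,0,0],"hand":25}]' 20| tail -5
python3 -c "
from h import *
print(*delta([.515,.337,.109],[0,1,0])[:2])"
```

```text
time: 17.7
tool_pos: [0.5153, 0.3376, 0.1189]
tool_rot: [1.975, 1.569, 0.404]
contact_force: [-1.2, -0.3, -1.7]
opening: 0.0431
time: 17.9
tool_pos: [0.515, 0.3374, 0.1163]
tool_rot: [1.923, 1.57, 0.352]
contact_force: [-0.1, 0.0, -1.5]
opening: 0.0431
[1.3108 0.0005 0.4284] [ 0.0001 -0.0003 -0.0009]
```

```bash
python3 -m creep '[{"translation":[0.001,0,0],"twist":[0,0,0],"hand":25},{"translation":[0.002,0,0],"twist":[0,0,0],"hand":25},{"translation":[0.002,0,0],"twist":[0,0,0],"hand":25}]' 20| tail -5
```

```text
time: 18.2
tool_pos: [0.5155, 0.3376, 0.1154]
tool_rot: [1.964, 1.568, 0.394]
contact_force: [-1.0, -1.9, 4.2]
opening: 0.0429
```

```bash
python3 -m creep '[{"translation":[0,0,0],"twist":[0,0,0],"hand":65},{"translation":[0,0,0],"twist":[0,0,0],"hand":65},{"translation":[-0.03,0,0],"twist":[0,0,0],"hand":65},{"translation":[-0.08,0,0],"twist":[0,0,0],"hand":65},{"translation":[-0.13,0,0],"twist":[0,0,0],"hand":65}]' | tail -5
python3 -m creep '[{"translation":[0,-0.03,0.03],"twist":[0,0,0],"hand":100},{"translation":[0,-0.06,0.06],"twist":[0,0,0],"hand":100},{"translation":[0,-0.09,0.1],"twist":[0,0,0],"hand":100},{"translation":[0,-0.09,0.15],"twist":[0,0,0],"hand":100},{"translation":[0,-0.09,0.2],"twist":[0,0,0],"hand":100}]' | tail -5
python3 -m creep '[{"translation":[0,0,0.05],"twist":[0,0,0],"hand":100},{"translation":[0,0,0.1],"twist":[0,0,0],"hand":100},{"translation":[0,0,0.15],"twist":[0,0,0],"hand":100},{"translation":[0,0,0.2],"twist":[0,0,0],"hand":100},{"translation":[0,0,0.25],"twist":[0,0,0],"hand":100}]' | tail -5
python3 -c "
from h import *
print(*delta([.4256,-.281,.2],[0,1,0])[:2])"
```

```text
time: 18.7
tool_pos: [0.5147, 0.3372, 0.2462]
tool_rot: [1.79, 1.57, 0.219]
contact_force: [0.8, -0.1, 0.5]
opening: 0.0594
time: 19.2
tool_pos: [0.4236, 0.1362, 0.2464]
tool_rot: [1.723, 1.569, 0.155]
contact_force: [1.1, -0.2, 1.1]
opening: 0.0906
time: 19.7
tool_pos: [0.4238, -0.1147, 0.2466]
tool_rot: [1.561, 1.568, -0.007]
contact_force: [1.4, 0.7, 0.1]
opening: 0.0919
[ 40.6386   1.318  166.2698] [ 0.0022  0.     -0.0026]
```

```bash
python3 -m creep '[{"translation":[0,0,0.05],"twist":[0,0,0],"hand":95},{"translation":[0,0.001,0.1],"twist":[0,0,0],"hand":95},{"translation":[0.01,0.001,0.145],"twist":[0,0,0],"hand":95},{"translation":[0.037,0.001,0.166],"twist":[0,0,0],"hand":95},{"translation":[0.037,0.001,0.166],"twist":[0,0,0],"hand":95}]' | tail -5
python3 -c "
from h import *
print(*delta([.4256,-.281,.09],[0,1,0])[:2])
s=robot.read_camera('side');t=robot.read_camera('top')
a=cv2.resize(s[80:200,230:350],None,fx=3.3,fy=3.3,interpolation=2);b=cv2.resize(t[135:255,75:195],None,fx=3.3,fy=3.3,interpolation=2)
cv2.imwrite('pics/d9.png',np.hstack([a,b]))"
```

```text
time: 20.2
tool_pos: [0.4237, -0.2825, 0.2064]
tool_rot: [-2.677, 1.567, 2.034]
contact_force: [-0.5, 0.9, -0.1]
opening: 0.0876
[110.4453   2.1214  -1.1562] [-0.0016 -0.0032  0.0016]
```

View pics/d9.png

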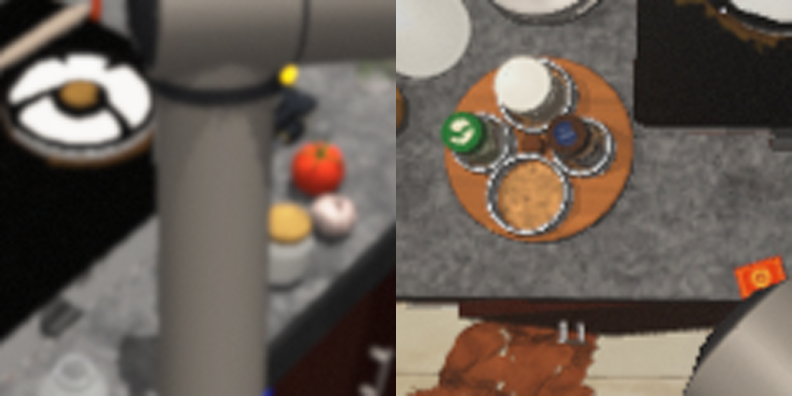

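Three jars stand properly in their rings. The arm hides the tall jar from the side camera, so I'll descend gently and watch the force.

```bash
python3 -m creep '[{"translation":[0.03,0.002,-0.001],"twist":[-0.002,-0.003,0.002],"hand":95},{"translation":[0.06,0.002,-0.001],"twist":[-0.002,-0.003,0.002],"hand":95},{"translation":[0.07,0.002,-0.001],"twist":[-0.002,-0.003,0.002],"hand":95},{"translation":[0.08,0.002,-0.001],"twist":[-0.002,-0.003,0.002],"hand":95}]' | tail -5
python3 -m creep '[{"translation":[0.01,0,0],"twist":[0,0,0],"hand":95},{"translation":[0.02,0,0],"twist":[0,0,0],"hand":95},{"translation":[0.03,0,0],"twist":[0,0,0],"hand":95},{"translation":[0.03,0,0],"twist":[0,0,0],"hand":95}]' | tail -5
python3 -c "
from h import *
print(*delta([.4256,-.281,.09],[0,1,0])[:2])"
```

```text
time: 20.7
tool_pos: [0.4277, -0.2786, 0.1299]
tool_rot: [1.112, 1.566, -0.454]
contact_force: [0.2, 0.2, 0.3]
opening: 0.0873
time: 21.1
tool_pos: [0.4274, -0.2782, 0.0988]
tool_rot: [1.309, 1.568, -0.257]
contact_force: [0.8, -0.6, -0.2]
opening: 0.0877
[ 2.7756 -1.7781  2.743 ] [ 0.0046  0.0008 -0.0028]
```

```bash
python3 -m creep '[{"translation":[0.001,-0.002,0.0027],"twist":[0.004,0,0],"hand":95},{"translation":[0.001,-0.002,0.0027],"twist":[0.004,0,0],"hand":95},{"translation":[0.001,-0.002,0.0027],"twist":[0.004,0,0],"hand":50},{"translation":[0.001,-0.002,0.0027],"twist":[0.004,0,0],"hand":50},{"translation":[0.001,-0.002,0.0027],"twist":[0.004,0,0],"hand":50}]' 25| tail -5
python3 -m creep '[{"translation":[0,0,0],"twist":[0,0,0],"hand":50},{"translation":[0,0,0],"twist":[0,0,0],"hand":50},{"translation":[0,0,0],"twist":[0,0,0],"hand":50}]' 25| tail -5
python3 -m creep '[{"translation":[-0.03,0,0],"twist":[0,0,0],"hand":50},{"translation":[-0.07,0,0],"twist":[0,0,0],"hand":50},{"translation":[-0.11,0,0],"twist":[0,0,0],"hand":50},{"translation":[-0.15,0,0],"twist":[0,0,0],"hand":50},{"translation":[-0.16,0,0],"twist":[0,0,0],"hand":50}]' 25| tail -5
python3 -c "
from h import *
print(*delta([.458,.392,.255],[0,1,0])[:2])"
```

```text
time: 21.6
tool_pos: [0.4255, -0.2811, 0.098]
tool_rot: [1.251, 1.567, -0.319]
contact_force: [-0.8, 0.1, -0.6]
opening: 0.0677
time: 21.9
tool_pos: [0.4255, -0.2809, 0.098]
tool_rot: [1.3, 1.568, -0.27]
contact_force: [-0.4, 0.1, -0.3]
opening: 0.0641
time: 22.4
tool_pos: [0.4262, -0.2819, 0.2621]
tool_rot: [0.965, 1.56, -0.605]
contact_force: [0.5, 0.5, -2.8]
opening: 0.0643
[  -2.6641   32.2941 -673.8345] [ 0.0007  0.006  -0.0087]
```

```bash
python3 -m creep '[{"translation":[0,0,-0.045],"twist":[0,0.006,-0.009],"hand":50},{"translation":[0,0,-0.09],"twist":[0,0.006,-0.009],"hand":50},{"translation":[0,0,-0.135],"twist":[0,0.006,-0.009],"hand":50},{"translation":[0,0,-0.18],"twist":[0,0.006,-0.009],"hand":50},{"translation":[0,0,-0.225],"twist":[0,0.006,-0.009],"hand":50}]' 25| tail -5
python3 -m creep '[{"translation":[0,0,-0.045],"twist":[0,0,0],"hand":50},{"translation":[0,0,-0.09],"twist":[0,0,0],"hand":50},{"translation":[0,0,-0.135],"twist":[0,0,0],"hand":50},{"translation":[0,0,-0.18],"twist":[0,0,0],"hand":50},{"translation":[0,0,-0.225],"twist":[0,0,0],"hand":50}]' 25| tail -5
python3 -m creep '[{"translation":[0,0.01,-0.045],"twist":[0,0,0],"hand":50},{"translation":[0,0.02,-0.09],"twist":[0,0,0],"hand":50},{"translation":[0,0.03,-0.135],"twist":[0,0,0],"hand":50},{"translation":[0,0.032,-0.18],"twist":[0,0,0],"hand":50},{"translation":[0,0.032,-0.224],"twist":[0,0,0],"hand":50}]' 25| tail -5
python3 -c "
from h import *
print(*delta([.458,.392,.148],[0,1,0])[:2])"
```

```text
time: 22.9
tool_pos: [0.425, -0.055, 0.2593]
tool_rot: [-1.835, 1.568, 2.878]
contact_force: [1.1, 0.1, -2.2]
opening: 0.0639
time: 23.4
tool_pos: [0.424, 0.1717, 0.258]
tool_rot: [-1.587, 1.566, 3.126]
contact_force: [1.4, -0.4, -1.9]
opening: 0.0642
time: 23.9
tool_pos: [0.4556, 0.3972, 0.2554]
tool_rot: [-1.32, 1.563, -2.891]
contact_force: [0.5, -0.2, -2.4]
opening: 0.0644
[101.4027   3.1498   5.0464] [0.     0.0018 0.0072]
```

```bash
python3 -m creep '[{"translation":[0.02,0.003,0.005],"twist":[0,0.002,0.007],"hand":50},{"translation":[0.05,0.003,0.005],"twist":[0,0.002,0.007],"hand":50},{"translation":[0.08,0.003,0.005],"twist":[0,0.002,0.007],"hand":50},{"translation":[0.094,0.003,0.005],"twist":[0,0.002,0.007],"hand":50},{"translation":[0.094,0.003,0.005],"twist":[0,0.002,0.007],"hand":50}]' 25| tail -5
python3 -c "
from h import *
print(*delta([.458,.392,.114],[0,1,0])[:2])
z=robot.observe()['tool_pos'][2]-.098
for p in([.458,.392,z],[.458,.392,.052]):print((proj('side',p)-[80,190])*4)
s=robot.read_camera('side')
a=cv2.resize(s[190:320,80:240],None,fx=4,fy=4,interpolation=2)
cv2.imwrite('pics/d10.png',a)"
```

```text
time: 24.4
tool_pos: [0.4559, 0.3908, 0.1569]
tool_rot: [-1.009, 1.562, -2.58]
contact_force: [-0.4, -0.4, -2.4]
opening: 0.0642
[36.867   2.3575 -1.4091] [0.0001 0.0046 0.0073]
[308.0003 341.0341]
[309.4026 345.3806]
```

View pics/d10.png

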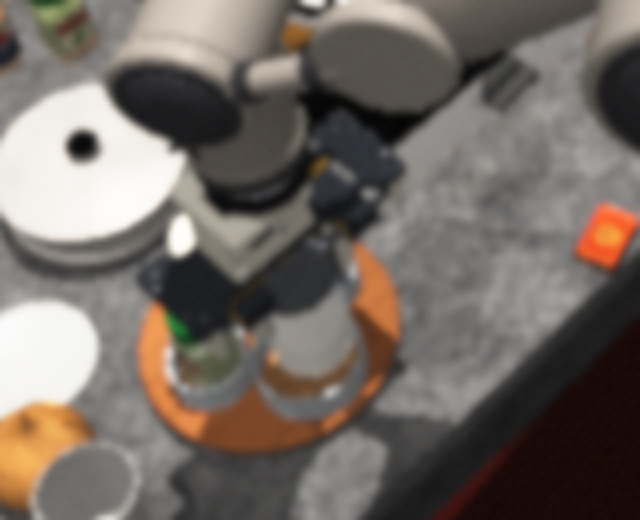

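The tall jar is centred over the largest ring, at about (312,350). I'll lower it.

```bash
python3 -m creep '[{"translation":[0,0.002,-0.0015],"twist":[0,0.005,0.007],"hand":50},{"translation":[0.01,0.002,-0.0015],"twist":[0,0.005,0.007],"hand":50},{"translation":[0.02,0.002,-0.0015],"twist":[0,0.005,0.007],"hand":50},{"translation":[0.03,0.002,-0.0015],"twist":[0,0.005,0.007],"hand":50},{"translation":[0.033,0.002,-0.0015],"twist":[0,0.005,0.007],"hand":50}]' 25| tail -5
python3 -m creep '[{"translation":[0.001,0,0],"twist":[0,0,0],"hand":50},{"translation":[0.001,0,0],"twist":[0,0,0],"hand":50}]' 25| tail -5
```

```text
time: 24.95
tool_pos: [0.4581, 0.3923, 0.1244]
tool_rot: [2.557, 1.569, 0.986]
contact_force: [-0.2, 0.1, -2.8]
opening: 0.064
time: 25.15
tool_pos: [0.458, 0.3923, 0.1231]
tool_rot: [2.831, 1.57, 1.261]
contact_force: [-0.0, 1.0, -1.8]
opening: 0.0643
```

```bash
python3 -m creep '[{"translation":[0.0015,0,0],"twist":[0,0,0],"hand":50},{"translation":[0.003,0,0],"twist":[0,0,0],"hand":50},{"translation":[0.003,0,0],"twist":[0,0,0],"hand":50}]' 25| tail -5
```

```text
time: 25.45
tool_pos: [0.458, 0.3923, 0.1202]
tool_rot: [2.7, 1.57, 1.129]
contact_force: [-0.3, -0.8, -2.3]
opening: 0.0643
```

```bash
python3 -m creep '[{"translation":[0.001,0,0],"twist":[0,0,0],"hand":50},{"translation":[0.002,0,0],"twist":[0,0,0],"hand":50},{"translation":[0.002,0,0],"twist":[0,0,0],"hand":50}]' 25| tail -5
```

```text
time: 25.75
tool_pos: [0.4583, 0.3924, 0.12]
tool_rot: [2.233, 1.568, 0.662]
contact_force: [-3.6, -1.5, 8.5]
opening: 0.0641
```

Contact is at the expected height. I'll release, rise and pull back.

```bash
python3 -m creep '[{"translation":[0,0,0],"twist":[0,0,0],"hand":90},{"translation":[0,0,0],"twist":[0,0,0],"hand":90},{"translation":[0,0,0],"twist":[0,0,0],"hand":90},{"translation":[-0.03,0,0],"twist":[0,0,0],"hand":90},{"translation":[-0.07,0,0],"twist":[0,0,0],"hand":90}]' | tail -5
python3 -m creep '[{"translation":[-0.04,0,0],"twist":[0,0,0],"hand":90},{"translation":[-0.08,0,0],"twist":[0,0,0],"hand":90},{"translation":[-0.08,-0.03,0.04],"twist":[0,0,0],"hand":90},{"translation":[-0.08,-0.04,0.09],"twist":[0,0,0],"hand":90},{"translation":[-0.08,-0.04,0.14],"twist":[0,0,0],"hand":90}]' | tail -5
python3 -m creep '[{"translation":[0,0,0.05],"twist":[0,0,0],"hand":90},{"translation":[0,0,0.1],"twist":[0,0,0],"hand":90},{"translation":[0,0,0.15],"twist":[0,0,0],"hand":90},{"translation":[0,0,0.2],"twist":[0,0,0],"hand":90},{"translation":[0,0,0.2],"twist":[0,0,0],"hand":90}]' | tail -5
python3 -c "
from h import *
s=robot.read_camera('side');t=robot.read_camera('top')
a=cv2.resize(s[190:320,80:210],None,fx=3,fy=3,interpolation=2);b=cv2.resize(t[130:260,75:205],None,fx=3,fy=3,interpolation=2)
cv2.imwrite('pics/d11.png',np.vstack([np.hstack([a,b]),cv2.resize(t[165:230,180:375],(780,195*4//3))[:210]]))"
```

```text
time: 26.25
tool_pos: [0.4572, 0.3916, 0.1884]
tool_rot: [-1.08, 1.568, -2.65]
contact_force: [0.4, 0.3, -0.2]
opening: 0.0827
time: 26.75
tool_pos: [0.4158, 0.2518, 0.2689]
tool_rot: [-1.085, 1.568, -2.653]
contact_force: [1.6, -0.9, 0.3]
opening: 0.0828
time: 27.25
tool_pos: [0.4165, 0.0467, 0.2693]
tool_rot: [-0.53, 1.567, -2.105]
contact_force: [-0.8, 0.1, 0.3]
opening: 0.083
```

View pics/d11.png

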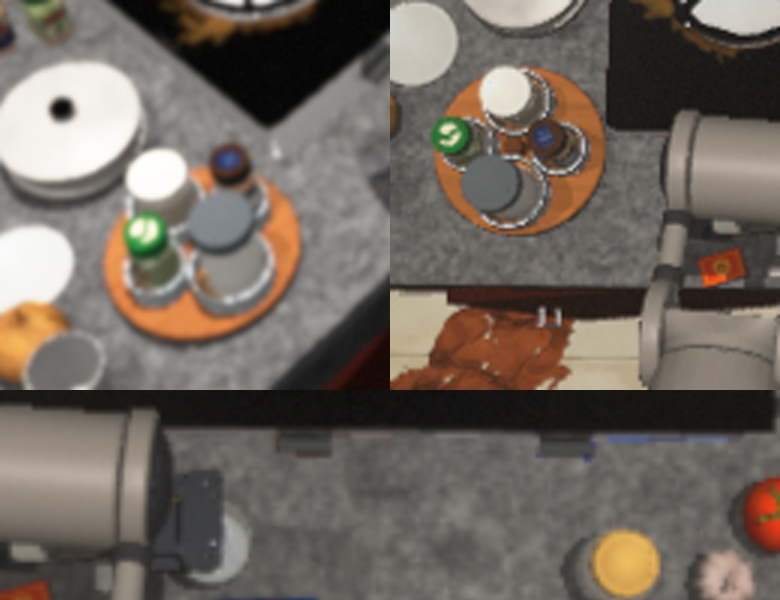

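All four jars stand upright in their rings, and the sugar and empty jars haven't moved. I'll do a quick numeric check and hand in.

```bash
python3 -c "
from h import *
for n,q,z in(('tall',(490,183),.143),('white',(507,92),.107),('a',(450,136),.122),('b',(553,139),.128)):
    print(n,onz('top',75+(q[0]-390)/3,130+q[1]/3,z))
for n,q,z in(('tall',(220,220),.143),('white',(157,175),.107),('a',(146,235),.122),('b',(231,164),.128)):
    print(n,onz('side',80+q[0]/3,190+q[1]/3,z))
print(robot.observe()['contact_force']); robot.hand_in()"
```

```text
tall [0.4558 0.3882 0.143 ]
white [0.5674 0.3856 0.107 ]
a [0.5122 0.4436 0.122 ]
b [0.5093 0.3238 0.128 ]
tall [0.4507 0.3949 0.143 ]
white [0.5629 0.3929 0.107 ]
a [0.5053 0.4491 0.122 ]
b [0.5021 0.3395 0.128 ]
[-0.2769  0.7099  0.8403]
the job is handed in; nothing more can be done
```

All four seasoning jars are back in the revolving stand and the job is handed in, with the arm clear and about 27 s used. I placed the white-capped jar in the middle ring, slim_jar_a in the left small ring, slim_jar_b in the right small ring and the grey-capped tall jar in the largest ring.

**Checks:** In the last pictures all four stand upright in their rings and the stand hasn't turned. The sugar jar was in clear view, still in place. The arm partly hid the empty jar, but what shows is where it was.

**Disagreements:** I read the cap centres by eye from both cameras. For three jars they came within about 8 mm of the ring centres. For slim_jar_b the top view read 13 mm off in y, while the side view read 3 mm off in y and 11 mm in x. Its ring leaves only 7 mm of play, so I take this as reading error, since both pictures show it seated and upright.

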